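Probe two test points on a circuit board

ROBOT

A 7-joint arm with a two-finger parallel gripper is mounted at the origin on a cart in front of the work surface, level with it; the furniture and walls round the work are solid. World frame = base frame: x ahead of the robot, y to its left, z up, the work surface at z = 0. Lengths are in m, angles in rad, forces in N, time in s.
With the tool pointing down it reaches from about 0.425 to 0.95 m from the base axis. Payload 4.7 kg.
Tool frame: the origin (TCP) lies on the centre line of the jaws, within the pads' length; the fingertips stand robot.nose_length ahead of it and the grasp point (between the pads) lies 8 mm behind it (robot.nose_length is the distance from the TCP to the fingertips, in m); z points along the fingers, y is the line along which they close (so a half turn about z gives the same grasp; the last joint's range is limited). The gripper opens to 85 mm and grips with 20 to 120 N. Pads are 22 mm wide; open, the fingers measure 114 mm over their backs; the gripper's body (76 mm by 85 mm) begins 54 mm behind the grasp point. The pads swing forward as they close: fully open they stand 13 mm farther back than shut.
Start: joints at [-1.289, 0.469, -0.049, 1.532, 0.024, 1.141, -0.082], TCP at [0.206, 0.643, 0.242] pointing down, gripper open.
Joint ranges: [-2.59, 2.59], [-0.33, 1.99], [-1.39, 1.29], [0.1, 2.45], [-1.04, 4.18], [0.21, 1.99], [-2.66, 2.66]. Speed limits (rad/s): [2.57, 2.57, 3.14, 3.14, 3.14, 3.14, 3.14].

INTERFACE

Orientations are given as [roll, pitch, yaw] about the fixed x, y, z axes, in that order (R = Rz(yaw) Ry(pitch) Rx(roll)).
In Python, from plant import robot gives the robot as it stands. Calls block until the motion is done:
- robot.goto(position, orientation): joint-space move of the TCP to a pose.
- robot.move_straight(position, vel=0.15, attitude=None, contact_N=None): straight line of the TCP; attitude=None keeps the orientation; vel is the mean speed in m/s. With contact_N (N) it stops when the force on the tool has changed by that much, and returns True; else False.
- robot.move_joints(angles): joint-space move.
- robot.grip(opening, strength=None): opening from 0.0 (shut) to 1.0 (fully open); strength is the grip in N (None keeps the last); returns when the fingers have stopped.
- robot.sleep(seconds).
- robot.inverse_kinematics(position, orientation): joint angles nearest the present ones, or None.
- robot.sense(): the state.
- robot.grab_frame(name): name is "scene" or "side" or "wrist"; returns a dict with "image" (384x512x3 uint8, red, green, blue), "range_z" (384x512 float32, m along the optical axis (not along the pixel's ray), 0 where there is no reading), "fx", "fy", "cx", "cy" (pixels), "dist_coeffs" ([k1, k2, p1, p2, k3] as OpenCV has them; the pictures are not rectified), "R" (3x3) and "t" (3): a world point X has camera coordinates R X + t. Camera axes: x right, y down, z forward; pixel columns grow to the right and rows downward; lengths in m; the calibration is good to about 2 mm. A picture is of the moment at which its call begins.
A pose or a line that the arm cannot do raises robot.IKError and nothing moves.
- robot.close_job(): hands the job in; it is judged then, once.
The state is a dict: "t": time; "joint_pos": joint angles; "joint_velocities": joint speeds; "effort": joint torques, N m; "tcp_pos": TCP position; "tcp_rot": TCP orientation; "wrist_force": force on the tool from outside, world axes, zero at the start; "torque": the same for the moment, N m; "opening": opening from 0.0 (shut) to 1.0 (fully open); "gripper_force": force on a finger pad.
Only numpy, scipy, OpenCV 4.12 (cv2) and the standard library are available. Lean on these libraries where they do the work, as an engineer would, in place of code of your own. Each camera call takes 0.05 s, during which the arm holds its last target. There are 200 camera calls.

TASK

Take the hand probe out of its aluminium stand and, holding it upright, touch its tip lightly to the large round brass pad on the circuit board for about half a second, then lift it and touch the square brass pad in the same way. Then put the probe back in its stand, upright with its collar resting on the block, and let go.

Things in the scene. Friction and masses are not known exactly. Their poses are not given: they have to be found in the camera images.
- probe_grip (a point): Hand probe upright in the stand. Point: centre of its grey handle (22 mm diameter, 55 mm long, top 27 mm above the point; grasp here). z up along the probe. Below the point: underside of a 30 mm collar at 32.5 mm, 16 mm barrel, cone from 61 to 77 mm, end of the thin brass tip at 87.5 mm. The tip springs in up to 8 mm, from 1.5 N to 5.5 N; 3 to 4 mm is a good touch. 0.1 kg
- stand_mouth (a point): Probe stand: plain aluminium block 60 x 60 mm, 72 mm high, fixed to the bench. Point: centre of the mouth of the upright hole (22 mm diameter, 66 mm deep) in its top face; z up. The seated probe's collar rests on the top face round the hole, the tip hanging 55 mm below that face
- pad_round_top (a point): Large round brass pad, 24 mm diameter, one of four pads on the dark green circuit board (130 x 110 mm, fixed). Point: centre of its top face, 17 mm above the bench. Not used: a small round pad (10 mm) and a narrow oblong one (32 x 10 mm); which pad is at which corner varies. Parts on the board stand at most 7 mm above its face
- pad_square_top (a point): Square flat brass pad, 22 x 22 mm, on the same board. This point is the centre of its top face, 17 mm above the bench; x and y along its sides
Things that resemble listed ones, but are neither listed nor needed, are in the scene too. Of the things like the part that bears probe_grip, leave any that is blue; of the rest the larger one is meant.

How it is judged:
By the outcome, as a careful person would: the job done as asked, in the order asked, and still so for the second after the job is handed in, with the robot touching nothing.
It also fails if it takes over 58 s, if anything falls off the work surface, if the arm or the gripper's body presses on something with over 40 N, if the wrist force passes 120 N, or if a joint passes its speed limit or range.

## Working session

There is one attempt and no reset: what is moved stays moved. The work goes in short steps, each a Python script; the robot and the scene stay as the last script left them, time stands still between calls to the robot, and variables do not carry over. Pictures are saved under pics/ and viewed, at most 10 in all, crops included, and the job is handed in when it is done.

```bash
ls; mkdir -p pics
cat > h.py <<'E'
import numpy as np, cv2
from plant import robot
def save(name,f):
    np.savez('/tmp/%s.npz'%name,**{k:np.array(v) for k,v in f.items()})
    cv2.imwrite('pics/%s.png'%name,f['image'][:,:,::-1])
def load(n): return dict(np.load('/tmp/%s.npz'%n))
def K(f): return np.array([[f['fx'],0,f['cx']],[0,f['fy'],f['cy']],[0,0,1.]],float)
def ray(f,u,v):
    x=cv2.undistortPoints(np.array([[[u,v]]],float),K(f),f['dist_coeffs'].astype(float))[0,0]
    d=f['R'].T@np.array([x[0],x[1],1]); return -f['R'].T@f['t'],d
def at_z(f,u,v,z):
    c,d=ray(f,u,v); return c+d*(z-c[2])/d[2]
def at_r(f,u,v):
    c,d=ray(f,u,v); return c+d*f['range_z'][int(round(v)),int(round(u))]
def proj(f,P):
    return cv2.projectPoints(np.array(P,float).reshape(-1,3),cv2.Rodrigues(f['R'])[0],f['t'].astype(float),K(f),f['dist_coeffs'].astype(float))[0][:,0]
E
python3 - <<'E'
from h import *
s=robot.sense(); print(s['t'],s['tcp_pos'],s['tcp_rot'],robot.nose_length)
for n in ['scene','side','wrist']: 
    f=robot.grab_frame(n); save(n,f)
    f=load(n); print(n, -f['R'].T@f['t'], f['R'][2])
a=load('scene')['image'];b=load('side')['image']
cv2.imwrite('pics/both.png',np.vstack([a,b])[:,:,::-1][:, :])
E
```

```text
pics
0.0 [0.20622522 0.64212187 0.24126951] [-3.13962828e+00  8.54160403e-05  2.83087729e+00] 0.011
scene [0.18926649 0.16817336 0.72035436] [ 0.3969894  -0.5553546  -0.73073982]
side [0.16516719 0.34705401 0.5394172 ] [ 0.39954527 -0.74681826 -0.53162587]
wrist [0.14259658 0.66380395 0.37334992] [ 0.24922354 -0.08308103 -0.96487573]
```

Run:
```python
from h import *
for n in ['scene','side']: cv2.imwrite(f'pics/{n}_b.png',cv2.resize(load(n)['image'],(800,600),interpolation=cv2.INTER_CUBIC)[:,:,::-1])
```

```text
(no output)
```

View pics/scene_b.png

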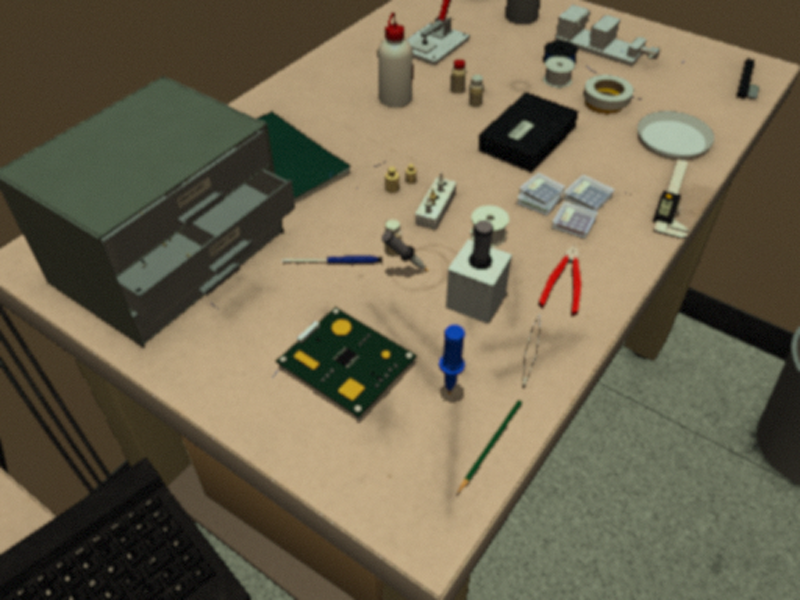

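View pics/side_b.png

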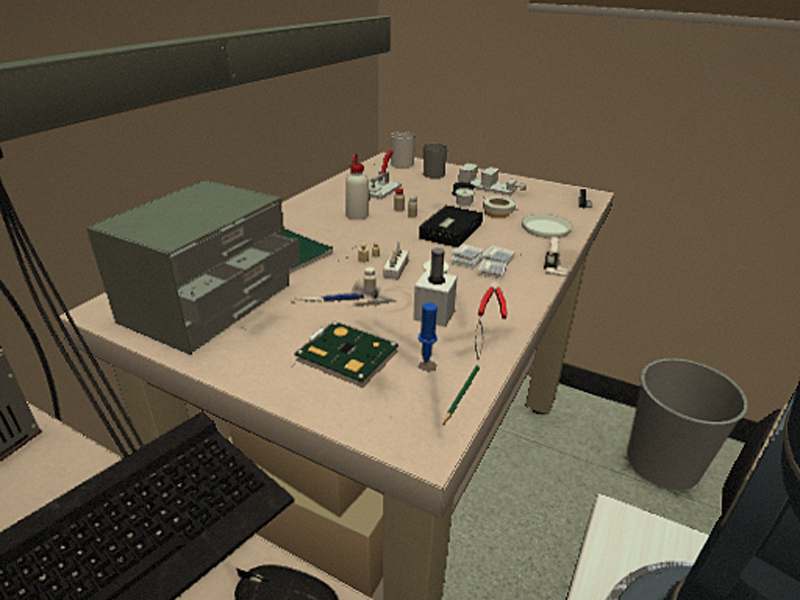

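Both views: grey-handled probe in the aluminium block (scene 482,245 enlarged), blue lookalike at (453,350) to leave; board with large round pad (341,327), square pad (351,389), oblong (306,360), small round (386,354).

Run:
```python
from h import *
k=.64
S=load('scene');D=load('side')
for n,f,pts in [('scene',S,dict(rnd=(341,327),sq=(351,389))),('side',D,dict(rnd=(341,331.5),sq=(354,366)))]:
    for m,(u,v) in pts.items(): print(n,m,at_z(f,u*k,v*k,.017),at_r(f,u*k,v*k))
    hsv=cv2.cvtColor(f['image'],cv2.COLOR_RGB2HSV)
    m=((hsv[...,0]>17)&(hsv[...,0]<32)&(hsv[...,1]>170)&(hsv[...,2]>130)).astype(np.uint8)
    _,_,st,ce=cv2.connectedComponentsWithStats(m)
    for s_,c in zip(st[1:],ce[1:]):
        if s_[4]>12: print('  blob',s_,c/k,at_z(f,*c,.017).round(4))
# handle and stand
print('handle top',at_z(S,482*k,226*k,.0325+.072+.027), at_r(S,482*k,226*k), 'mid',at_r(S,481*k,245*k))
print('side top',at_z(D,437.5*k,252*k,.1315),at_r(D,437.5*k,252*k), 'mid',at_r(D,437*k,266*k))
for u,v in [(448,267),(475,277),(510,248)]: print('blockcorner',at_z(S,u*k,v*k,.072))
for u,v in [(415,292),(440,297),(456,277)]: print('blockcorner side',at_z(D,u*k,v*k,.072))
def crop(f,x0,y0,w,h): return cv2.resize(f['image'][y0:y0+h,x0:x0+w],(w*5,h*5),interpolation=cv2.INTER_CUBIC)
a=crop(S,255,120,100,110);b=crop(D,240,145,60,110)
cv2.imwrite('pics/crop1.png',np.hstack([a,b])[:,:,::-1])
```

```text
scene rnd [ 0.59955868 -0.27156326  0.017     ] [ 0.59868976 -0.27063198  0.01848956]
scene sq [ 0.53133915 -0.20526415  0.017     ] [ 0.53142368 -0.20535643  0.01682619]
  blob [213 205  11   9  86] [340.67950581 326.63517442] [ 0.6003 -0.2718  0.017 ]
  blob [189 225  14  11  75] [305.5625 359.25  ] [ 0.6023 -0.2077  0.017 ]
  blob [245 225   4   4  15] [385.3125 353.75  ] [ 0.5299 -0.2697  0.017 ]
  blob [217 243  16  13 119] [350.53834034 388.55042017] [ 0.5322 -0.2055  0.017 ]
side rnd [ 0.59524418 -0.26729917  0.017     ] [ 0.59409675 -0.2656601   0.01839378]
side sq [ 0.5270113  -0.20006503  0.017     ] [ 0.527637   -0.2010111   0.01609665]
handle top [ 0.49548978 -0.41855279  0.1315    ] [ 0.4947145  -0.41706734  0.13299083] mid [ 0.48944663 -0.40939523  0.11105639]
side top [ 0.48927505 -0.40774716  0.1315    ] [ 0.48899382 -0.40709222  0.13185395] mid [ 0.48906664 -0.40885451  0.10443947]
blockcorner [ 0.52111945 -0.38918031  0.072     ]
blockcorner [ 0.48502073 -0.39390267  0.072     ]
blockcorner [ 0.47603552 -0.46299543  0.072     ]
blockcorner side [ 0.50607428 -0.36169277  0.072     ]
blockcorner side [ 0.46266508 -0.3680492   0.072     ]
blockcorner side [ 0.46654956 -0.44457623  0.072     ]
```

View pics/crop1.png

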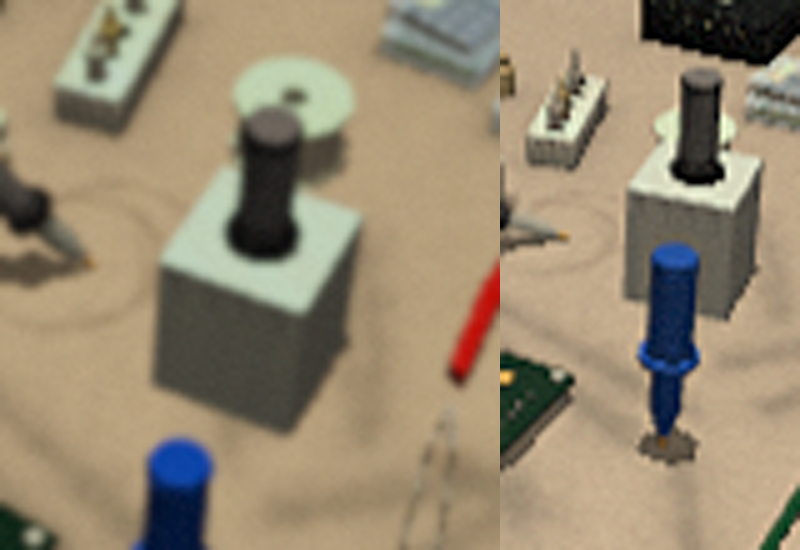

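Run:
```python
from h import *
k=.64
S=load('scene');D=load('side')
for m,u,v in [('cabtopfront',105,232),('cabtopback',165,85),('cabtopright',262,128),('cabtopleft',15,180),('bluetop',455,333),('bluebase',452,397),('kbd',130,520),('tableNear',440,575),('tableleft',15,285),('draweredge',135,330),('bottle',393,40)]:
    print(m,at_r(S,u*k,v*k).round(3))
for m,u,v in [('cabfront',95,235),('beam',100,100),('beam2',380,40),('kbd',150,480),('beam3',10,130),('screen',20,400),('wall',500,100)]:
    print('D',m,at_r(D,u*k,v*k).round(3))
for n in (S,D,load('wrist')):
  f=n; v,u=np.mgrid[0:384:4,0:512:4]; v=v.ravel();u=u.ravel(); r=f['range_z'][v,u]
  x=cv2.undistortPoints(np.stack([u,v],1).astype(float)[:,None],K(f),f['dist_coeffs'].astype(float))[:,0]
  P=(np.c_[x,np.ones(len(x))]*r[:,None]-f['t'])@f['R']
  P=P[r>0]
  q=P[(np.hypot(P[:,0],P[:,1])<.95)&(P[:,2]>.06)]
  g={}
  for p in q: key=(round(p[0]*10)/10,round(p[1]*10)/10); g[key]=max(g.get(key,0),round(float(p[2]),2))
  print(sorted(g.items()))
```

```text
cabtopfront [ 0.788 -0.123  0.186]
cabtopback [ 0.953 -0.357  0.188]
cabtopright [ 0.789 -0.366  0.181]
cabtopleft [ 0.941 -0.12   0.187]
bluetop [ 0.439 -0.274  0.115]
bluebase [ 0.436 -0.274 -0.   ]
kbd [0.609 0.051 0.023]
tableNear [ 0.331 -0.09   0.002]
tableleft [ 1.006 -0.085  0.003]
draweredge [ 0.786 -0.112  0.037]
bottle [ 0.851 -0.727  0.121]
D cabfront [ 0.95  -0.108  0.176]
D beam [ 1.112 -0.282  0.336]
D beam2 [ 1.113 -1.295  0.345]
D kbd [0.618 0.109 0.021]
D beam3 [ 1.106 -0.11   0.322]
D screen [0.828 0.127 0.067]
D wall [ 0.718 -1.359  0.193]
[((0.4, -0.3), 0.12), ((0.5, -0.4), 0.13), ((0.5, -0.3), 0.11), ((0.6, -0.4), 0.07), ((0.7, -0.4), 0.09), ((0.7, -0.3), 0.11), ((0.7, -0.2), 0.11), ((0.7, -0.1), 0.12), ((0.8, -0.4), 0.19), ((0.8, -0.3), 0.19), ((0.8, -0.2), 0.19), ((0.8, -0.1), 0.19), ((0.9, -0.4), 0.19), ((0.9, -0.3), 0.19), ((0.9, -0.2), 0.19), ((0.9, -0.1), 0.19)]
[((0.0, 0.0), 0.27), ((0.0, 0.1), 0.24), ((0.1, 0.0), 0.34), ((0.1, 0.1), 0.34), ((0.4, -0.3), 0.12), ((0.5, -0.5), 0.07), ((0.5, -0.4), 0.13), ((0.7, -0.3), 0.11), ((0.7, -0.2), 0.11), ((0.7, -0.1), 0.11), ((0.8, -0.4), 0.18), ((0.8, -0.3), 0.19), ((0.8, -0.2), 0.19), ((0.8, -0.1), 0.19), ((0.8, 0.1), 0.14), ((0.8, 0.2), 0.08), ((0.9, -0.4), 0.13), ((0.9, -0.3), 0.19), ((0.9, -0.2), 0.19), ((0.9, -0.1), 0.19)]
[((0.2, 0.6), 0.33), ((0.2, 0.7), 0.33), ((0.3, 0.4), 0.17), ((0.3, 0.8), 0.06), ((0.3, 0.9), 0.06), ((0.4, 0.6), 0.07), ((0.4, 0.7), 0.07), ((0.4, 0.8), 0.07), ((0.4, 0.9), 0.06), ((0.5, 0.7), 0.07), ((0.5, 0.8), 0.07), ((0.6, 0.8), 0.06)]
```

View pics/wrist.png

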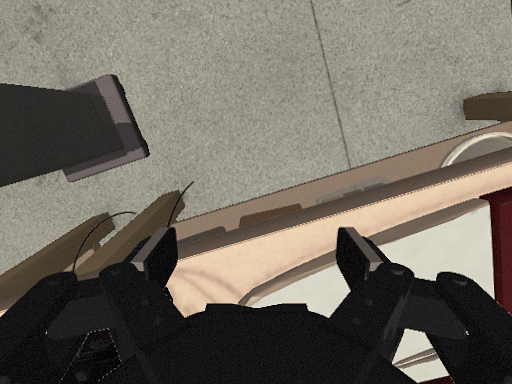

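Run:
```python
from h import *
p=robot.sense()['tcp_pos']
robot.move_straight([p[0],p[1],.42],vel=.25)
j=np.array(robot.sense()['joint_pos']); j[0]=.70
robot.move_joints(j)
s=robot.sense(); print(s['t'],s['tcp_pos'],s['tcp_rot'])
robot.goto([.491,-.412,.25],[np.pi,0,.85])
s=robot.sense(); print(s['t'],s['tcp_pos'],s['tcp_rot'],s['joint_pos'])
f=robot.grab_frame('wrist'); save('w1',f)
print(proj(f,[[.491,-.412,.1315],[.491,-.412,.072]]), -f['R'].T@f['t'])
cv2.imwrite('pics/w1b.png',cv2.resize(f['image'],(800,600),interpolation=cv2.INTER_CUBIC)[:,:,::-1])
```

```text
4.9333 [ 0.50003178 -0.45192953  0.41817623] [-3.13870620e+00 -2.94976610e-04  8.35927928e-01]
5.6583 [ 0.49200709 -0.41294404  0.25162705] [ 3.13847428e+00 -2.65775730e-05  8.49914273e-01] [ 0.6783022   0.40710645 -0.06292874  1.60635068  0.02790604  1.1259004
 -0.11231195]
[[255.47232054 183.78687765]
 [255.50424022 170.9033018 ]] [ 0.5356791  -0.36152106  0.38362756]
```

View pics/w1b.png

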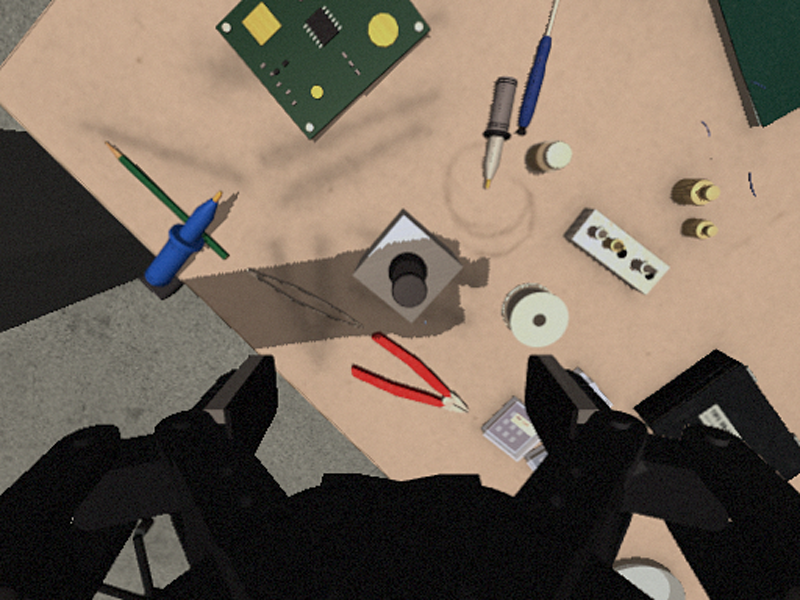

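The grey probe's top is at (408,290), block corners (404,210),(462,262),(408,322),(354,276); round pad at (383,30), square at (262,23), lookalike smaller probe lying elsewhere.

Run:
```python
from h import *
k=.64;f=load('w1');S=load('scene');D=load('side')
print('top',at_z(f,408.5*k,290*k,.1315),at_r(f,408*k,290*k))
c=[at_z(f,u*k,v*k,.072) for u,v in [(404,210),(462,266),(408,322),(354,276)]]
print(np.round(c,4), np.mean(c,0))
print(np.degrees(np.arctan2(*(c[1]-c[0])[[1,0]])),[np.linalg.norm(c[i]-c[i-1]).round(3) for i in range(4)])
for n,u,v in [('rnd',383,29.5),('sq',262,23),('small',317,92)]: print(n,at_z(f,u*k,v*k,.017),at_r(f,u*k,v*k))
```

```text
top [ 0.49417296 -0.41724388  0.1315    ] [ 0.49418292 -0.41671044  0.13298157]
[[ 0.522  -0.3821  0.072 ]
 [ 0.5275 -0.4431  0.072 ]
 [ 0.4668 -0.45    0.072 ]
 [ 0.4603 -0.3943  0.072 ]] [ 0.49415964 -0.41736277  0.072     ]
-84.8416143403013 [np.float64(0.063), np.float64(0.061), np.float64(0.061), np.float64(0.056)]
rnd [ 0.59910555 -0.27001108  0.017     ] [ 0.59899404 -0.27017196  0.01764456]
sq [ 0.53141183 -0.20406999  0.017     ] [ 0.53141818 -0.20430455  0.01754618]
small [ 0.5288527  -0.26832098  0.017     ] [ 0.5288666  -0.26851069  0.01774628]
```

Run:
```python
from h import *
O=[np.pi,0,.85]
robot.goto([.4942,-.4173,.19],O); robot.sleep(.3)
s=robot.sense(); print(s['tcp_pos'],s['tcp_rot'])
print(robot.move_straight([.4942,-.4173,.098],vel=.1,contact_N=10))
robot.sleep(.3); s=robot.sense(); print(s['tcp_pos'],s['wrist_force'])
robot.grip(0.0,40); robot.sleep(.3)
s=robot.sense(); print(s['t'],s['tcp_pos'],s['tcp_rot'],s['wrist_force'],s['opening'],s['gripper_force'])
save('sd1',robot.grab_frame('side'));
```

```text
[ 0.49497573 -0.41782447  0.19194878] [ 3.13838504e+00 -2.44932068e-04  8.50008328e-01]
False
[ 0.49438482 -0.41743871  0.09850115] [-0.03502192  0.42642352  0.87807999]
8.625 [ 0.49424401 -0.4173588   0.09807697] [3.14143850e+00 1.12194407e-05 8.49993455e-01] [ 0.02242487 -0.32472894  1.92111744] 0.24787020873283774 39.114038944244385
```

Run:
```python
from h import *
robot.move_straight([.4942,-.4173,.20],vel=.12)
s=robot.sense(); print(s['t'],s['tcp_pos'],s['wrist_force'],s['opening'])
robot.move_straight([.599,-.270,.19],vel=.2)
robot.move_straight([.599,-.270,.112],vel=.12)
robot.sleep(.5)
s=robot.sense(); print(s['t'],s['tcp_pos'],s['tcp_rot'],s['wrist_force'])
f=robot.grab_frame('side'); save('sd2',f); g=robot.grab_frame('scene'); save('sc2',g)
a=f['image'][140:260,170:300]; b=g['image'][130:280,170:300]
cv2.imwrite('pics/hold.png',np.hstack([cv2.resize(a,(400,369)),cv2.resize(b,(400,462))[:369]])[:,:,::-1])
print(proj(f,[[.599,-.27,.017]]),proj(g,[[.599,-.27,.017]]))
```

```text
9.675 [ 0.49366103 -0.41689165  0.19898417] [-0.53845862  0.45682595 -1.91288329] 0.24607295232636045
12.0333 [ 0.59905092 -0.2700081   0.11217968] [ 3.14134369e+00 -8.89040131e-05  8.49989189e-01] [-0.48091672  0.60646256 -1.94259983]
[[217.61273903 211.24114656]] [[217.95713143 209.91060754]]
```

View pics/hold.png

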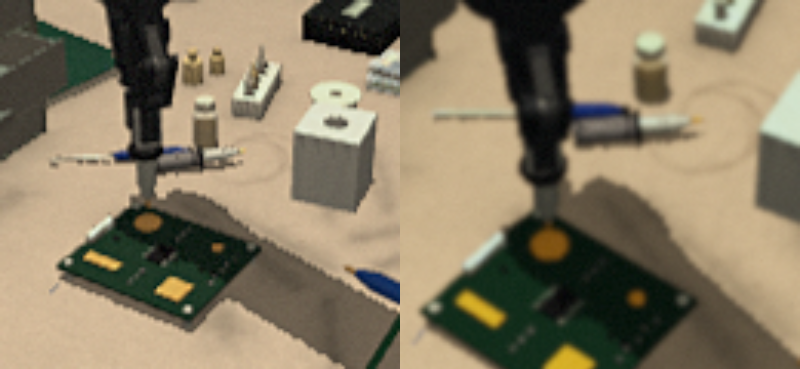

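The probe hangs upright with its tip directly above the round pad's centre (in both views ~5 px above it). Touch.

```bash
cat >> h.py <<'E'
def touch(x,y):
    robot.move_straight([x,y,.101],vel=.06); robot.sleep(.3)
    f0=robot.sense()['wrist_force'][2]
    robot.move_straight([x,y,.0945],vel=.03)
    for _ in range(3):
        s=robot.sense(); print(round(s['t'],2),np.round(s['tcp_pos'],4),round(s['wrist_force'][2]-f0,2)); robot.sleep(.15)
    robot.move_straight([x,y,.112],vel=.06)
E
python3 - <<'E'
from h import *
touch(.599,-.270)
robot.move_straight([.599,-.27,.13],vel=.15)
s=robot.sense(); print(s['t'],s['wrist_force'],s['tcp_rot'])
E
```

```text
13.13 [ 0.5996 -0.2702  0.095 ] 2.74
13.28 [ 0.5996 -0.2702  0.095 ] 1.98
13.43 [ 0.5995 -0.2702  0.0949] 2.44
14.2917 [ 0.10851167  0.32638039 -1.10537983] [ 3.13975547e+00 -6.90660584e-04  8.49976521e-01]
```

Run:
```python
from h import *
robot.move_straight([.5315,-.2045,.13],vel=.15)
robot.move_straight([.5315,-.2045,.112],vel=.1); robot.sleep(.2)
f=robot.grab_frame('side'); save('sd3',f); g=robot.grab_frame('scene')
touch(.5315,-.2045)
robot.move_straight([.5315,-.2045,.13],vel=.15)
robot.move_straight([.5315,-.2045,.20],vel=.15)
robot.move_straight([.4942,-.4173,.20],vel=.2); robot.sleep(.5)
s=robot.sense(); print(s['t'],s['tcp_pos'],s['tcp_rot'],s['wrist_force'])
h=robot.grab_frame('side'); k=robot.grab_frame('scene')
r=lambda i:cv2.resize(i,(400,300),interpolation=cv2.INTER_CUBIC)
cv2.imwrite('pics/sq.png',np.vstack([np.hstack([r(f['image'][150:270,180:340]),r(g['image'][170:290,170:330])]),np.hstack([r(h['image'][110:230,210:370]),r(k['image'][100:220,230:390])])])[:,:,::-1])
```

```text
16.7 [ 0.5322 -0.2047  0.0948] 3.06
16.85 [ 0.5321 -0.2047  0.0949] 2.42
17.0 [ 0.532  -0.2047  0.0949] 3.41
20.2083 [ 0.49424701 -0.41718436  0.20005889] [3.14155216e+00 4.21400648e-05 8.50227564e-01] [ 0.07594634  0.59229022 -0.80648601]
```

View pics/sq.png

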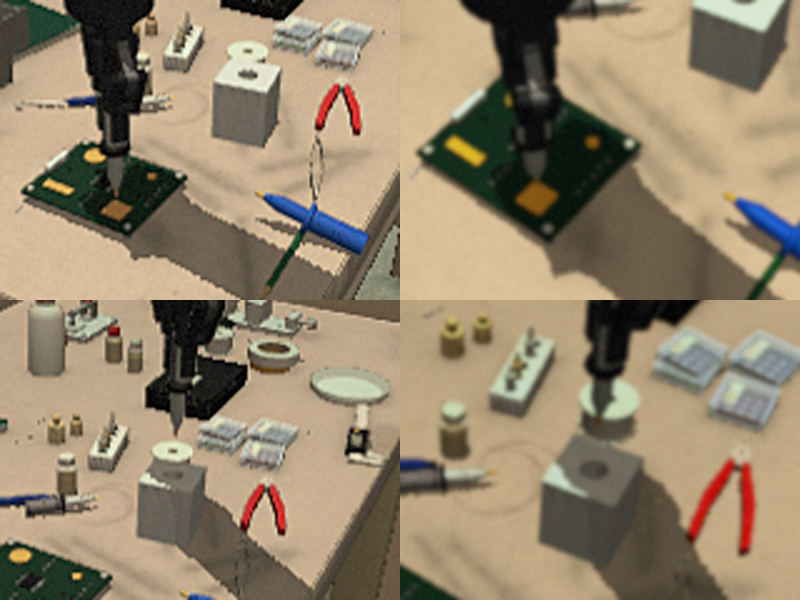

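Square touch landed on the square pad; the probe hangs upright above the hole. The blue lookalike lies on the bench (it toppled by itself before I came near); it stays on the table. Now insert.

Run:
```python
from h import *
p=[.4942,-.4173]
print(robot.move_straight(p+[.105],vel=.06,contact_N=6)); robot.sleep(.4)
s=robot.sense(); print(s['t'],s['tcp_pos'],s['wrist_force'])
if s['tcp_pos'][2]<.11:
    print(robot.move_straight(p+[.0975],vel=.02,contact_N=4)); robot.sleep(.3)
    s=robot.sense(); print(s['t'],s['tcp_pos'],s['wrist_force'])
    robot.grip(.6); robot.sleep(.3)
    robot.grip(1.0)
    robot.move_straight(p+[.20],vel=.12)
    s=robot.sense(); print(s['t'],s['tcp_pos'],s['opening'])
    robot.goto([.47,-.36,.30],[np.pi,0,.85]); robot.sleep(.2)
h=robot.grab_frame('side'); k=robot.grab_frame('scene'); w=robot.grab_frame('wrist'); save('wend',w)
r=lambda i:cv2.resize(i,(400,300),interpolation=cv2.INTER_CUBIC)
cv2.imwrite('pics/end.png',np.vstack([np.hstack([r(h['image'][130:250,200:360]),r(k['image'][130:250,230:390])]),np.hstack([r(w['image']),r(k['image'])])])[:,:,::-1])
```

```text
False
22.4417 [ 0.4942147  -0.41729843  0.10504652] [ 0.20434116  0.68505313 -1.42625411]
True
23.125 [ 0.49424003 -0.41731566  0.0980598 ] [0.32494404 0.61979016 5.78904372]
25.275 [ 0.49368523 -0.41689823  0.19901802] 1.0017719656581494
```

View pics/end.png

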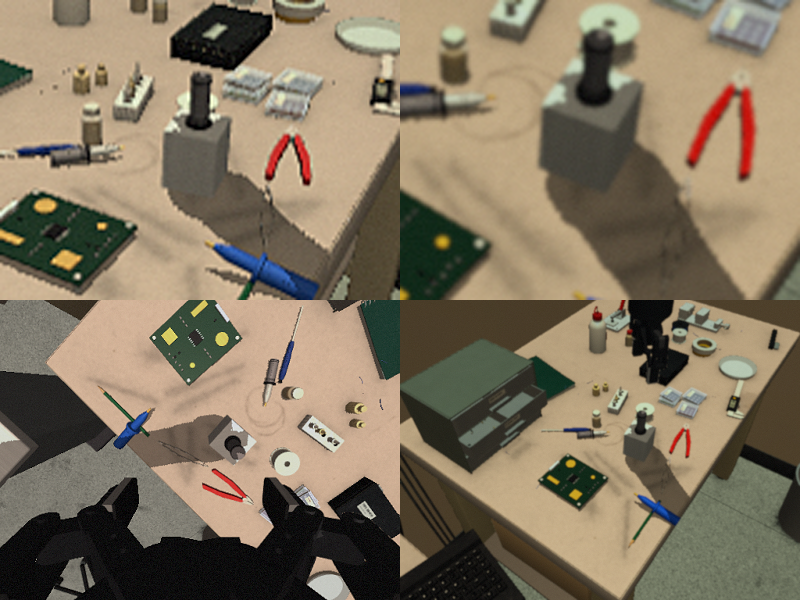

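The probe is seated upright with its collar on the block. The blue lookalike is at rest on the bench and the gripper is clear.

```bash
python3 -c "
from plant import robot
print(robot.close_job())"
```

```text
the job is handed in; nothing more can be done
None
```

I touched the probe to the large round pad and then the square pad (about 3 mm of tip travel each), put it back upright in its stand and released it, and handed the job in at about 26 s of the 58 s allowed; the blue lookalike probe toppled early in the run without the arm going near it, and at the last look lay still on the bench at its edge.

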